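# Turn the seed caddy and nest it in the bench tote

### The job

The empty green seed caddy stands the wrong way round for nesting: lift it by its bar, turn it half a turn so that its ribs match the slots of the green tote fixed to the bench, and lower it upright into the tote. Work it down against the sprung end pads until you feel it land on the false floor, whose height is unknown, and bed it there with a push of about 20 N, never over 30 N. Let go without dropping it, and leave everything else where it is.

Things in the scene. Friction and masses are not known exactly. Their poses are not given: they have to be found in the camera images.
- caddy_bar (a point): Centre of the loose seed caddy's bar handle, the place to grip it, 112 mm above the caddy's underside. The bar lies along the caddy's x: 104 mm long (x), 16 mm thick (y), 20 mm high, on two posts 45 mm either side; 32 mm free between bar and tub rim. Caddy: green plastic open tub, empty, 0.3 to 0.55 kg. Axes of the caddy: z up, x towards its +x end.
- caddy_mid (a point): Centre of the caddy, 61 mm above its underside (half-way to the bar's top), same axes. The tub is 70 mm high, underside 140 x 100 mm (x by y); end walls (x) lean outwards 8 mm over that height, side walls (y) are upright. It starts on the bench beside the tote, its x axis within 0.7 rad of opposite to the tote's: the wrong way for nesting.
- caddy_rib (a point): Foot of one of the caddy's four upright ribs, at its +x, +y side (52, 55, 3 mm from the middle of the underside). Each long side has two ribs, 16 mm wide, standing out 11 mm (122 mm over the ribs), round-footed, 3 to 61 mm above the underside, centred 52 mm towards +x and 18 mm towards -x: they show which end is +x.
- tote: Green plastic open tote fixed to the bench, 194 x 137 mm over its walls (x by y; rim lip 212 x 149 mm), 90 mm high; origin in the middle of its underside, at bench level, z up. Plywood false floor inside, on which the caddy must bed: set anywhere between 14 and 38 mm above the bench. Its setting is not measured and must be felt; it stands on stiff feet (gives 1 mm at 25 N).
- tote_slot (a point): Top of the tote's slot at its +x, +y side (52, 58, 80 mm). A shoulder 80 mm high lines each long side, 105 mm clear between them, each with two slots 20 mm wide, 52 mm towards +x and 18 mm towards -x. With caddy x along tote x the ribs drop into the slots (2 mm play) and it nests; the other way round it only stacks, underside 77 mm up.
- tote_pad (a point): Middle of the tote's +x sprung end pad when free (77, 0, 70 mm); one like it at the -x end. Grey bars, 50 mm long, that spring outwards up to 8 mm and rub on the caddy's leaning end walls. Their upward drag grows to some 3 to 7 N as the caddy goes down, at times more than its weight: it does not drop home by itself.
Mind the look-alikes: they are no part of the job. Leave any orange or pink look-alike of the part that bears caddy_bar alone.

How it is judged (in metres and radians):
On the way, in this order (a step that is already met when the one before it is completed fails the run):
1. the caddy is lifted clear of the bench (height (world z) of caddy_mid above 0.11 m), for 0.1 s.
2. the caddy, turned the tote's way round, has entered the tote with its ribs in the slots, upright (z of caddy_mid in the frame of tote below 0.13 m and horizontal distance between caddy_mid and tote below 0.008 m and angle between the x axis of caddy_mid and the x axis of tote, either way round below 0.08 rad and angle between caddy_mid's own z axis and vertical below 0.1 rad), for 0.1 s.
3. the caddy is bedded on the false floor: level, all the way in, pressed on the tote with at least 16 N (z of caddy_mid in the frame of tote below 0.1005 m and angle between caddy_mid's own z axis and vertical below 0.06 rad and contact force between caddy and tote above 16 N), for 0.1 s.
At the end, for the whole second after the job is handed in: The caddy is nested in the tote, ribs in slots, bedded on the false floor (underside no more than 39.5 mm above the bench), centred within 6 mm, level within 0.05 rad, at rest and released (z of caddy_mid in the frame of tote below 0.1005 m and horizontal distance between caddy_mid and tote below 0.006 m and angle between the x axis of caddy_mid and the x axis of tote, either way round below 0.06 rad and angle between caddy_mid's own z axis and vertical below 0.05 rad and linear speed of caddy below 0.02 m/s); the robot touches nothing.
It fails at once if the caddy is forced into the tote (contact force over 36 N, pads' squeeze included: a push of some 30 N) (contact force between caddy and tote above 36 N).
It fails at once if the caddy is dropped (falls free faster than 0.3 m/s) (contact force between caddy and the fingers below 0.3 N and linear speed of caddy above 0.3 m/s).
It fails at once if a bystander is pushed more than 20 mm (distance of any of pot, seed_jar, pot2, packet_tray, glove_box, trowel, sprayer, puck from where it was at the start of the episode above 0.02 m).
It also fails if it takes over 54 s, if anything falls off the work surface, if the arm or the gripper's body presses on something with over 40 N, if the wrist force passes 120 N, or if a joint passes its speed limit or range.

### The arm

A 6-joint arm with a two-finger parallel gripper is mounted at the origin on the work surface. World frame = base frame: x ahead of the robot, y to its left, z up, the work surface at z = 0. Lengths are in mm, angles in rad, forces in N, time in s.
With the tool pointing down it reaches from about 275 to 825 mm from the base axis. Payload 5.2 kg.
Tool frame: the origin (TCP) lies on the centre line of the jaws, within the pads' length; the fingertips stand 17 mm ahead of it and the grasp point (between the pads) lies 2 mm behind it; z points along the fingers, y is the line along which they close (so a half turn about z gives the same grasp; the last joint's range is limited). The gripper opens to 93 mm and grips with 3 to 60 N. Pads are 15 mm wide; open, the fingers measure 128 mm over their backs; the gripper's body (75 mm by 188 mm) begins 65 mm behind the grasp point.
Start: joints at [0.915, 0.259, 1.535, -0, 1.348, -0.203], TCP at [240.597, 494.589, 235.653] pointing down, gripper open.
Joint ranges: [-3.14, 3.14], [-0.91, 2.08], [0.19, 2.58], [-1.22, 4.36], [0.22, 2.71], [-3.12, 3.12]. Speed limits (rad/s): [2.57, 2.57, 3.14, 3.14, 3.14, 3.14].

### API

Orientations are given as [roll, pitch, yaw] about the fixed x, y, z axes, in that order (R = Rz(yaw) Ry(pitch) Rx(roll)).
In Python, from bench import manip gives the robot as it stands.
- The arm moves only by the shell command python3 -m creep 'ROWS' [FORCE]. ROWS is JSON, a list of rows, each an object of numbers: "hand": the opening, from 0 (shut) to 1 (fully open); "x", "y", "z": the shift along the world's x, y, z each as a share of 0.1 m, from -1 to 1; "roll": the turn about the world's z as a share of 2 pi rad, from -1 to 1. A call has exactly 10 rows; each row is the pose to reach, as a shift and turn from the pose commanded when the call began, turning the shorter way round; what a row does not reach only later rows make up. A row lasts 1/8 s, in which the tool goes at most 62.5 mm and 10.7 degrees, less where a joint would pass 70% of its speed; a pose out of reach is approached as far as the arm can. A call with a number of a shift or a turn outside -1 to 1 is refused whole. A call with a gripper value outside its range is refused whole. The fingers move at their own pace and stop on an object; FORCE is the grip in N (left out, the last holds). Time passes only in rows, so rows that repeat a pose let the fingers close, or fill a call up. It gives the time, the measured TCP pose, the force, the opening and the grip force at its end, in the units of the state.
- manip.sense(): the state, without advancing time (a new reading comes with each control period).
- manip.snapshot(name): name is "side" or "top" or "wrist"; returns a dict with "img" (400x640x3 uint8, red, green, blue), "z_map" (400x640 float32, mm along the optical axis (not along the pixel's ray), 0 where there is no reading), "vertical_fov" (degrees; the focal length in pixels is half the picture's height over the tangent of half this angle, whatever the lens; pixels are square), "cx", "cy" (the principal point, pixels), "R" (3x3) and "t" (3): a world point X has camera coordinates R X + t; the wrist camera has in their place "hand_eye" (4x4, takes a point from camera to tool coordinates, whose origin is the TCP and whose axes are the flange's). Camera axes: x right, y down, z forward; pixel columns grow to the right and rows downward; lengths in mm; the calibration is good to about 2 mm. A picture is of the moment at which its call begins: read the wrist's pose just before it.
- manip.close_job(): hands the job in; it is judged then, once.
Trained networks look in a picture, given as the dict that the camera call returned (one of the last four; its "shot" number tells which), for a name from the list of things; names that differ only in an ending like _2 or _b are one class to them, and where a whole thing is asked for, a point or a joint stands for the part that bears it (a point fixed in the world has none). Each returns a list of dicts, best first, with "score" (0 to 1); they miss things now and then, are a little off and sometimes report something else, mostly with a low value. They report only what shows in the picture. A call takes as long as a camera call. They do not tell look-alikes from the thing itself.
- manip.boxes_of(picture, thing): "rect" ([left, top, right, bottom] in pixels, round what is visible of it).
- manip.spot_point(picture, thing): "centre" ([column, row] in pixels: a listed point, or the origin of a listed thing).
The state is a dict: "t": time; "joint_pos": joint angles; "qvel": joint speeds; "effort": joint torques, N m; "eef_pos": TCP position; "tcp_rot": TCP orientation; "wrist_force": force on the tool from outside, world axes, zero at the start; "ft_torque": the same for the moment, N m; "finger_gap": finger opening in mm; "finger_force": force on a finger pad.
Only numpy, scipy, OpenCV 4.12 (cv2) and the standard library are available. Lean on these libraries where they do the work, as an engineer would, in place of code of your own. Each camera call takes 0.05 s, during which the arm holds its last target. There are 200 camera calls.

## Working session

There is one attempt and no reset: what is moved stays moved. The work goes in short steps, Python scripts to look and compute and a shell command to move; the robot and the scene stay as the last step left them, time stands still between calls to the robot, and variables do not carry over. Pictures are saved under pics/ and viewed, at most 10 in all, crops included, and the job is handed in when it is done.

```bash
mkdir -p pics
cat > h.py <<'E'
import numpy as np, cv2
from bench import manip
def K(p):
    f=200/np.tan(np.radians(p["vertical_fov"])/2); return f,p["cx"],p["cy"]
def toW(p,uv,z=None,depth=None):
    f,cx,cy=K(p); R=np.array(p["R"]);t=np.array(p["t"])
    d=np.array([(uv[0]-cx)/f,(uv[1]-cy)/f,1.]); c=-R.T@t; w=R.T@d
    if depth is None: depth=(z-c[2])/w[2]
    return c+w*depth
def px(p,X):
    f,cx,cy=K(p); c=np.array(p["R"])@X+np.array(p["t"]); return c[0]/c[2]*f+cx,c[1]/c[2]*f+cy
E
python3 - <<'E'
from h import *
ims=[]
for n in("top","side"):
    p=manip.snapshot(n); cv2.imwrite(f"pics/{n}.png",p["img"][...,::-1]); np.save(n,p,allow_pickle=True)
    for th,z in(("caddy_bar",112),("caddy_mid",61),("caddy_rib",3),("tote",0),("tote_slot",80),("tote_pad",70)):
        for r in manip.spot_point(p,th)[:6]:
            print(n,th,round(r["score"],2),np.round(r["centre"]),toW(p,r["centre"],z).round(1))
s=manip.sense();print(s["eef_pos"],s["tcp_rot"],s["finger_gap"],s["wrist_force"],s["t"])
E
```

```text
top caddy_bar 0.98 [227. 188.] [460.7 238.4 112. ]
top caddy_bar 0.97 [397. 248.] [ 308.1 -161.   112. ]
top caddy_bar 0.91 [223. 286.] [231.  249.2 112. ]
top caddy_mid 0.93 [393. 247.] [ 309.9 -159.9   61. ]
top caddy_mid 0.72 [226. 282.] [237.2 252.5  61. ]
top caddy_mid 0.64 [231. 191.] [460.  238.6  61. ]
top caddy_rib 0.8 [210. 182.] [494.2 307.5   3. ]
top caddy_rib 0.74 [410. 229.] [ 356.2 -216.1    3. ]
top caddy_rib 0.56 [202. 287.] [221.2 327.6   3. ]
top tote 0.69 [395. 152.] [ 560.3 -187.5    0. ]
top tote_slot 0.67 [380. 126.] [ 611.8 -137.7   80. ]
top tote_pad 0.7 [397. 118.] [ 633.4 -185.    70. ]
side caddy_bar 0.88 [333. 288.] [ 303.8 -162.2  112. ]
side caddy_bar 0.86 [188. 191.] [242.3 258.  112. ]
side caddy_bar 0.67 [262. 149.] [462.3 261.5 112. ]
side caddy_mid 0.97 [188. 207.] [234.1 262.   61. ]
side caddy_mid 0.95 [330. 296.] [ 311.8 -149.6   61. ]
side caddy_mid 0.83 [264. 166.] [458.3 253.4  61. ]
side caddy_rib 0.96 [263. 160.] [505.5 327.7   3. ]
side caddy_rib 0.79 [179. 212.] [227.5 316.4   3. ]
side caddy_rib 0.68 [365. 317.] [ 356.1 -210.5    3. ]
side tote 0.77 [420. 258.] [ 567.3 -190.5    0. ]
side tote_slot 0.71 [420. 211.] [ 617.8 -133.7   80. ]
side tote_pad 0.81 [442. 224.] [ 631.2 -187.1   70. ]
[240.5996094  494.5811893  235.68465058] [3.14157748e+00 1.90217685e-05 2.68883665e+00] 92.96359266358404 [-0.46595242  0.01872489 -0.59774607] 0.7
```

View pics/top.png

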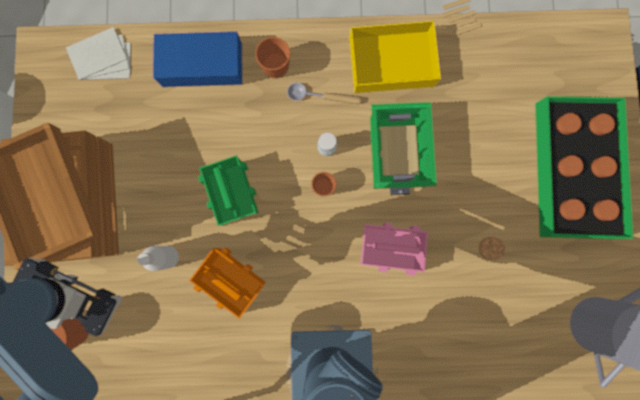

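View pics/side.png

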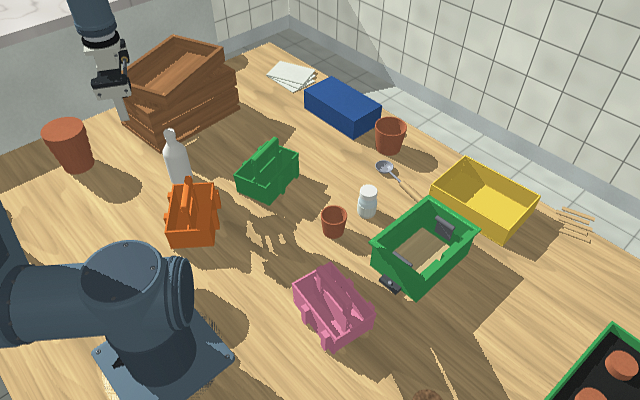

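The green caddy is at top (227,188) and side (264,166). The orange one, top (223,286), and the pink one, top (397,248), are look-alikes. The tote is at top (402,147). I'll measure the caddy and tote by depth, and enlarge the green caddy to confirm which end its ribs are on.

```bash
cat >> h.py <<'E'
def cloud(p,H=None):
    f,cx,cy=K(p); z=p["z_map"]; v,u=np.nonzero(z>0); d=z[v,u]
    C=np.c_[(u-cx)/f*d,(v-cy)/f*d,d]
    if "R" in p: W=(C-np.array(p["t"]))@np.array(p["R"])
    else:
        G=H@np.array(p["hand_eye"]); W=C@G[:3,:3].T+G[:3,3]
    return W,p["img"][v,u].astype(int)
def green(c): return (c[:,1]>c[:,0]*1.6)&(c[:,1]>c[:,2]*1.3)&(c[:,1]>50)
def rect(P):
    (c,(w,h),a)=cv2.minAreaRect(P[:,:2].astype(np.float32))
    b=cv2.boxPoints((c,(w,h),a)); e=[b[1]-b[0],b[2]-b[1]]; l=max(e,key=np.linalg.norm)
    return np.round(c,1),round(max(w,h),1),round(min(w,h),1),round(float(np.arctan2(l[1],l[0])),4)
E
python3 - <<'E'
from h import *
for n in("top","side"):
    p=np.load(n+".npy",allow_pickle=True).item(); W,c=cloud(p); g=green(c)
    near=lambda x,y,r:np.hypot(W[:,0]-x,W[:,1]-y)<r
    m=g&near(461,245,120)
    bar=W[m&(W[:,2]>108)]; rim=W[m&(W[:,2]>58)&(W[:,2]<80)]
    print(n,len(bar),rect(bar),np.median(bar[:,2]),len(rim),rect(rim))
    m=g&near(562,-188,150)&(W[:,2]>83)&(W[:,2]<100); print(m.sum(),rect(W[m]),np.median(W[m][:,2]))
    im=p["img"][...,::-1]
    if n=="top": a=cv2.resize(im[140:240,180:280],(480,480),interpolation=3); b=cv2.resize(im[90:210,345:465],(320,320),interpolation=3)
    else: d=cv2.resize(im[125:215,215:315],(320,288),interpolation=3)
o=np.zeros((600,800,3),np.uint8);o[:480,:480]=a;o[:320,480:]=b;o[312:600,480:]=d
cv2.imwrite("pics/crop.png",o)
E
```

```text
top 307 (array([463.1, 246.9]), 103.0, 16.2, 0.3124) 120.52864687668632 528 (array([462.7, 247.1]), 154.1, 121.8, 0.3113)
1333 (array([ 560.8, -192.5]), 210.7, 148.7, 0.0108) 89.01637450720592
side 272 (array([459.9, 246.9]), 107.0, 17.7, 0.3067) 120.93728727074708 742 (array([462.5, 248.7]), 159.7, 123.1, 0.3038)
1675 (array([ 561.6, -190.3]), 217.8, 151.6, 0.0109) 89.8574212495406
```

View pics/crop.png

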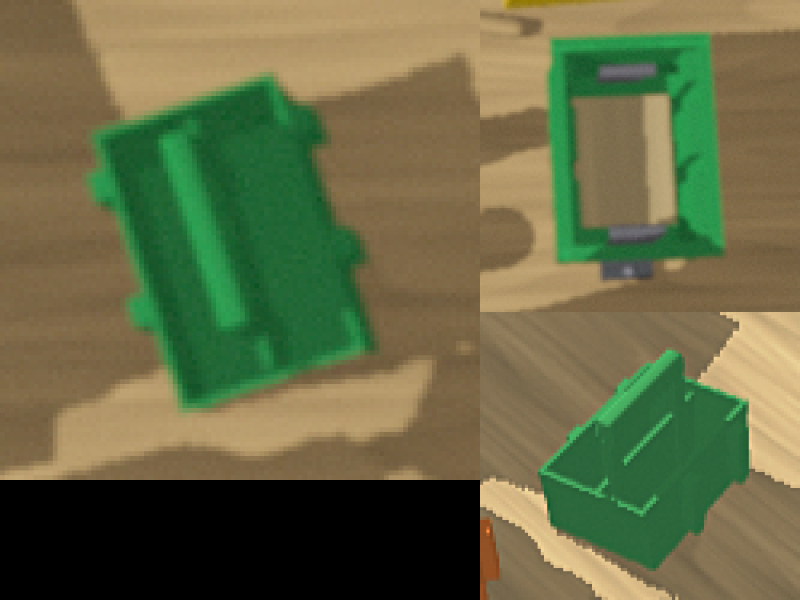

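The crop shows the caddy's ribs nearer its world +x end, at crop (100,190)/(145,310) and (315,125)/(350,250). Which way the tote faces isn't clear yet. I'll look for its slots in the depth data.

Run:
```python
from h import *
a=.011;o=np.array([561,-191.3])
for n in("top","side"):
    p=np.load(n+".npy",allow_pickle=True).item(); W,c=cloud(p)
    d=W[:,:2]-o; L=np.c_[d@[np.cos(a),np.sin(a)],d@[-np.sin(a),np.cos(a)]]
    for s in(1,-1):
      for lo,hi in((53,57),(57,61)):
        out=[]
        for x in range(-75,76,6):
            m=(abs(L[:,0]-x)<4)&(s*L[:,1]>lo)&(s*L[:,1]<hi)
            out.append((x,int(np.median(W[m,2])) if m.sum() else None,int(m.sum())))
        print(n,s,lo,[(x,z) for x,z,k in out])
```

```text
top 1 53 [(-75, 77), (-69, 79), (-63, 78), (-57, 81), (-51, 78), (-45, 76), (-39, 79), (-33, 78), (-27, 80), (-21, None), (-15, None), (-9, 68), (-3, 78), (3, 78), (9, 78), (15, 78), (21, 78), (27, 78), (33, 80), (39, 78), (45, 79), (51, None), (57, None), (63, 75), (69, 79), (75, 79)]
top 1 57 [(-75, 79), (-69, 78), (-63, 77), (-57, 77), (-51, 77), (-45, 79), (-39, 79), (-33, 78), (-27, 80), (-21, None), (-15, None), (-9, 79), (-3, 78), (3, 78), (9, 78), (15, 83), (21, 75), (27, 76), (33, 80), (39, 79), (45, 78), (51, None), (57, None), (63, 77), (69, 77), (75, 78)]
top -1 53 [(-75, 47), (-69, 41), (-63, 50), (-57, 50), (-51, 51), (-45, 46), (-39, 45), (-33, 48), (-27, 50), (-21, 3), (-15, 3), (-9, 40), (-3, 48), (3, 46), (9, 50), (15, 52), (21, 53), (27, 46), (33, 48), (39, 48), (45, 38), (51, 4), (57, 4), (63, 46), (69, 46), (75, 46)]
top -1 57 [(-75, 79), (-69, 79), (-63, 79), (-57, 80), (-51, 80), (-45, 79), (-39, 80), (-33, 79), (-27, 78), (-21, 4), (-15, 5), (-9, 35), (-3, 78), (3, 79), (9, 79), (15, 79), (21, 78), (27, 79), (33, 78), (39, 78), (45, 76), (51, 2), (57, 4), (63,
[... 464 characters left out ...]
 (9, 80), (15, 81), (21, 80), (27, 79), (33, 80), (39, 80), (45, None), (51, 5), (57, 22), (63, 37), (69, 79), (75, 81)]
side -1 53 [(-75, 79), (-69, 80), (-63, 79), (-57, 80), (-51, 80), (-45, 80), (-39, 81), (-33, 80), (-27, 80), (-21, None), (-15, None), (-9, 76), (-3, 80), (3, 81), (9, 79), (15, 79), (21, 80), (27, 80), (33, 80), (39, 80), (45, 78), (51, None), (57, None), (63, 75), (69, 81), (75, 80)]
side -1 57 [(-75, 80), (-69, 80), (-63, 80), (-57, 80), (-51, 80), (-45, 81), (-39, 80), (-33, 81), (-27, None), (-21, None), (-15, None), (-9, 81), (-3, 81), (3, 80), (9, 80), (15, 80), (21, 81), (27, 79), (33, 80), (39, 80), (45, None), (51, None), (57, 79), (63, 81), (69, 81), (75, 80)]
```

Tote yaw is about 0.011, with slots clearly at +52 and -18. Next, the same check on the caddy's ribs.

Run:
```python
from h import *
a=.309;o=np.array([462.5,247.5])
for n in("top","side"):
    p=np.load(n+".npy",allow_pickle=True).item(); W,c=cloud(p); g=green(c)
    d=W[:,:2]-o; L=np.c_[d@[np.cos(a),np.sin(a)],d@[-np.sin(a),np.cos(a)]]
    for s in(1,-1):
        m=g&(s*L[:,1]>54.5)&(s*L[:,1]<65)&(W[:,2]>8)&(abs(L[:,0])<90)
        print(n,s,[(x,int((abs(L[m,0]-x)<3).sum())) for x in range(-78,79,6)])
    for nm,b in(("bar",(W[:,2]>108)),("rim",(W[:,2]>60)&(W[:,2]<80))):
        q=L[g&b&(np.abs(L)<90).all(1)]; print(nm,np.percentile(q,[1,99],axis=0).round(1).tolist())
```

```text
top 1 [(-78, 0), (-72, 0), (-66, 0), (-60, 0), (-54, 0), (-48, 0), (-42, 0), (-36, 0), (-30, 0), (-24, 7), (-18, 6), (-12, 5), (-6, 0), (0, 0), (6, 0), (12, 0), (18, 0), (24, 0), (30, 0), (36, 0), (42, 2), (48, 7), (54, 6), (60, 2), (66, 0), (72, 0), (78, 0)]
top -1 [(-78, 0), (-72, 0), (-66, 0), (-60, 0), (-54, 0), (-48, 0), (-42, 0), (-36, 0), (-30, 0), (-24, 12), (-18, 8), (-12, 3), (-6, 0), (0, 0), (6, 0), (12, 0), (18, 0), (24, 0), (30, 0), (36, 0), (42, 8), (48, 8), (54, 7), (60, 1), (66, 0), (72, 0), (78, 0)]
bar [[-50.8, -8.5], [49.7, 7.3]]
rim [[-76.0, -59.9], [76.6, 57.8]]
side 1 [(-78, 0), (-72, 0), (-66, 0), (-60, 0), (-54, 0), (-48, 0), (-42, 0), (-36, 0), (-30, 0), (-24, 2), (-18, 1), (-12, 1), (-6, 0), (0, 0), (6, 0), (12, 0), (18, 0), (24, 0), (30, 0), (36, 0), (42, 2), (48, 3), (54, 2), (60, 2), (66, 0), (72, 0), (78, 0)]
side -1 [(-78, 0), (-72, 0), (-66, 0), (-60, 0), (-54, 0), (-48, 0), (-42, 0), (-36, 0), (-30, 2), (-24, 29), (-18, 24), (-12, 18), (-6, 1), (0, 0), (6, 0), (12, 0), (18, 0), (24, 0), (30, 0), (36, 0), (42, 18), (48, 21), (54, 13), (60, 16), (66, 0), (72, 0), (78, 0)]
bar [[-52.8, -8.0], [49.1, 8.7]]
rim [[-78.7, -57.7], [77.3, 60.1]]
```

Both cameras put the caddy's ribs at +51 and -18 along yaw 0.31, and the tote's slots at +52 and -18 along yaw 0.011. That contradicts the stated "wrong way round", so I'll check it with the wrist camera before placing. First move: up and across.

```bash
python3 -m creep '[{"hand":1,"z":0.3},{"hand":1,"z":0.6,"x":0.1},{"hand":1,"z":0.8,"x":0.3,"roll":0.02},{"hand":1,"z":0.8,"x":0.5,"roll":0.04},{"hand":1,"z":0.8,"x":0.7,"y":-0.1,"roll":0.06},{"hand":1,"z":0.8,"x":0.9,"y":-0.3,"roll":0.08},{"hand":1,"z":0.8,"x":1,"y":-0.5,"roll":0.1},{"hand":1,"z":0.8,"x":1,"y":-0.7,"roll":0.121},{"hand":1,"z":0.8,"x":1,"y":-0.9,"roll":0.121},{"hand":1,"z":0.8,"x":1,"y":-1,"roll":0.121}]' 40
python3 -m creep '[{"hand":1,"x":0.1,"y":-0.15},{"hand":1,"x":0.25,"y":-0.3},{"hand":1,"x":0.4,"y":-0.45},{"hand":1,"x":0.55,"y":-0.6},{"hand":1,"x":0.7,"y":-0.75},{"hand":1,"x":0.85,"y":-0.9},{"hand":1,"x":1,"y":-1},{"hand":1,"x":1,"y":-1},{"hand":1,"x":1,"y":-1},{"hand":1,"x":1,"y":-1}]'
cat >> h.py <<'E'
from scipy.spatial.transform import Rotation as Ro
def wrist():
    s=manip.sense(); p=manip.snapshot("wrist"); H=np.eye(4); H[:3,:3]=Ro.from_euler("xyz",s["tcp_rot"]).as_matrix(); H[:3,3]=s["eef_pos"]
    return s,p,H
E
python3 - <<'E'
from h import *
s,p,H=wrist(); print(s["eef_pos"],s["tcp_rot"],s["joint_pos"],s["t"])
cv2.imwrite("pics/w1.png",p["img"][...,::-1])
W,c=cloud(p,H); g=green(c)
bar=W[g&(W[:,2]>110)]; print(len(bar),rect(bar),np.median(bar[:,2]))
rim=W[g&(W[:,2]>60)&(W[:,2]<78)]; print(rect(rim))
for th in("caddy_bar","caddy_rib"): print([(r["score"],r["centre"]) for r in manip.spot_point(p,th)])
E
```

```text
[240.5996094  494.5811893  235.68465058] [3.14157748e+00 1.90217685e-05 2.68883665e+00] [ 9.15197041e-01  2.58554227e-01  1.53498196e+00 -1.59698103e-05
  1.34803777e+00 -2.02839755e-01] 0.7
140 (array([215.6, 470.4]), 54.4, 15.4, -1.3478) 335.04248400277424
(array([422.6, 273.4]), 154.0, 86.3, 1.1187)
[]
[(0.96, [288.7, 360.9]), (0.58, [207.4, 215.3])]$[0]: bad value
$[0]: bad value
```

View pics/w1.png

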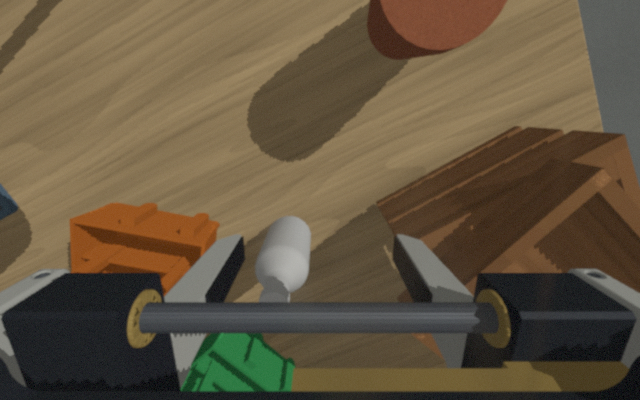

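The arm hasn't moved: the wrist view shows the sprayer at (285,250) and the caddy at the lower edge (240,365). Each row evidently needs every key.

```bash
python3 -m creep '[{"hand":1,"x":0,"y":0,"z":0.3,"roll":0},{"hand":1,"x":0.1,"y":0,"z":0.6,"roll":0},{"hand":1,"x":0.3,"y":0,"z":0.8,"roll":0.02},{"hand":1,"x":0.5,"y":0,"z":0.8,"roll":0.04},{"hand":1,"x":0.7,"y":-0.1,"z":0.8,"roll":0.06},{"hand":1,"x":0.9,"y":-0.3,"z":0.8,"roll":0.08},{"hand":1,"x":1,"y":-0.5,"z":0.8,"roll":0.1},{"hand":1,"x":1,"y":-0.7,"z":0.8,"roll":0.121},{"hand":1,"x":1,"y":-0.9,"z":0.8,"roll":0.121},{"hand":1,"x":1,"y":-1,"z":0.8,"roll":0.121}]' 40
python3 -m creep '[{"hand":1,"x":0.1,"y":-0.15,"z":0,"roll":0},{"hand":1,"x":0.25,"y":-0.3,"z":0,"roll":0},{"hand":1,"x":0.4,"y":-0.45,"z":0,"roll":0},{"hand":1,"x":0.55,"y":-0.6,"z":0,"roll":0},{"hand":1,"x":0.7,"y":-0.75,"z":0,"roll":0},{"hand":1,"x":0.85,"y":-0.9,"z":0,"roll":0},{"hand":1,"x":1,"y":-1,"z":0,"roll":0},{"hand":1,"x":1,"y":-1,"z":0,"roll":0},{"hand":1,"x":1,"y":-1,"z":0,"roll":0},{"hand":1,"x":1,"y":-1,"z":0,"roll":0}]'
python3 - <<'E'
from h import *
s,p,H=wrist(); print(s["eef_pos"],s["tcp_rot"],s["joint_pos"],s["t"])
cv2.imwrite("pics/w2.png",p["img"][...,::-1])
W,c=cloud(p,H); g=green(c)&(np.hypot(W[:,0]-462,W[:,1]-247)<110)
bar=W[g&(W[:,2]>110)&(W[:,2]<130)]; print(len(bar),rect(bar),np.median(bar[:,2]))
rim=W[g&(W[:,2]>60)&(W[:,2]<78)]; print(rect(rim))
E
```

```text
t: 2.1
eef_pos: [340.5, 393.6, 315.9]
tcp_rot: [3.142, 0.0, -2.837]
wrist_force: [0.2, 0.2, 0.3]
finger_gap: 92.8
finger_force: 0.0
t: 3.35
eef_pos: [440.1, 295.1, 315.7]
tcp_rot: [3.141, -0.0, -2.833]
wrist_force: [1.1, 0.1, -0.4]
finger_gap: 93.1
finger_force: 0.0
[440.07803142 295.07530399 315.69569394] [ 3.14139182e+00 -1.07713340e-04 -2.83330748e+00] [ 3.79844189e-01  1.80393963e-01  1.44150287e+00  2.08296396e-04
  1.51978890e+00 -1.49924793e+00] 3.35
1130 (array([462.1, 248.9]), 102.8, 16.2, 0.3099) 121.19735448057617
(array([462.4, 249.3]), 154.1, 119.9, 0.3097)
```

View pics/w2.png

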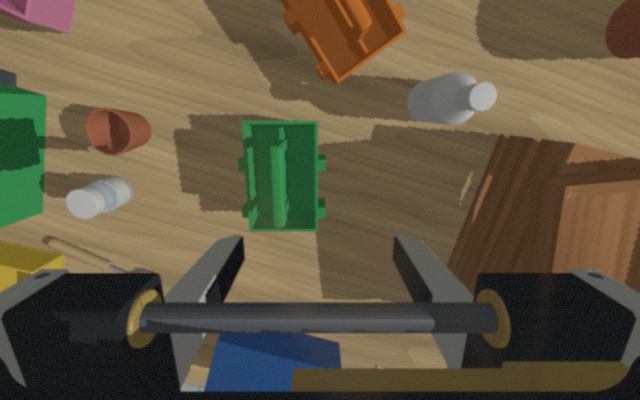

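The wrist view shows the caddy at (280,175). Its ribs at (245,165)/(245,210) and (320,162)/(322,208) are nearer the lower end, which is world +x. Bar centre is (462,248), yaw 0.31. I'm descending to grip it.

```bash
python3 -m creep '[{"hand":1,"x":0.05,"y":-0.1,"z":-0.1,"roll":0},{"hand":1,"x":0.1,"y":-0.25,"z":-0.25,"roll":0},{"hand":1,"x":0.2,"y":-0.4,"z":-0.4,"roll":0},{"hand":1,"x":0.22,"y":-0.47,"z":-0.55,"roll":0},{"hand":1,"x":0.22,"y":-0.47,"z":-0.7,"roll":0},{"hand":1,"x":0.22,"y":-0.47,"z":-0.8,"roll":0},{"hand":1,"x":0.22,"y":-0.47,"z":-0.9,"roll":0},{"hand":1,"x":0.22,"y":-0.47,"z":-1,"roll":0},{"hand":1,"x":0.22,"y":-0.47,"z":-1,"roll":0},{"hand":1,"x":0.22,"y":-0.47,"z":-1,"roll":0}]'
python3 -m creep '[{"hand":1,"x":0,"y":0,"z":-0.1,"roll":0},{"hand":1,"x":0,"y":0,"z":-0.25,"roll":0},{"hand":1,"x":0,"y":0,"z":-0.4,"roll":0},{"hand":1,"x":0,"y":0,"z":-0.55,"roll":0},{"hand":1,"x":0,"y":0,"z":-0.7,"roll":0},{"hand":1,"x":0,"y":0,"z":-0.8,"roll":0},{"hand":1,"x":0,"y":0,"z":-0.9,"roll":0},{"hand":1,"x":0,"y":0,"z":-1,"roll":0},{"hand":1,"x":0,"y":0,"z":-1,"roll":0},{"hand":1,"x":0,"y":0,"z":-1,"roll":0}]'
python3 - <<'E'
from h import *
s=manip.sense(); print(s["eef_pos"],s["tcp_rot"],s["wrist_force"])
E
```

```text
t: 4.65
eef_pos: [462.8, 247.8, 216.0]
tcp_rot: [-3.142, 0.001, -2.834]
wrist_force: [-0.5, -0.2, 0.1]
finger_gap: 93.0
finger_force: 0.0
t: 5.9
eef_pos: [462.8, 247.7, 115.9]
tcp_rot: [-3.142, 0.001, -2.834]
wrist_force: [0.0, -0.3, 0.5]
finger_gap: 93.2
finger_force: 0.0
[462.84170977 247.66878365 115.91094794] [-3.14158090e+00  5.15591654e-04 -2.83414198e+00] [ 0.03549952 -0.25523955  0.50409245]
```

```bash
python3 -m creep '[{"hand":1,"x":-0.01,"y":0,"z":-0.06,"roll":0},{"hand":1,"x":-0.01,"y":0,"z":-0.06,"roll":0},{"hand":0,"x":-0.01,"y":0,"z":-0.06,"roll":0},{"hand":0,"x":-0.01,"y":0,"z":-0.06,"roll":0},{"hand":0,"x":-0.01,"y":0,"z":-0.06,"roll":0},{"hand":0,"x":-0.01,"y":0,"z":-0.06,"roll":0},{"hand":0,"x":-0.01,"y":0,"z":-0.06,"roll":0},{"hand":0,"x":-0.01,"y":0,"z":-0.06,"roll":0},{"hand":0,"x":-0.01,"y":0,"z":-0.06,"roll":0},{"hand":0,"x":-0.01,"y":0,"z":-0.06,"roll":0}]' 55
```

```text
t: 7.15
eef_pos: [461.6, 247.6, 109.6]
tcp_rot: [-3.142, -0.0, -2.834]
wrist_force: [0.3, -0.1, -0.3]
finger_gap: 17.5
finger_force: 0.0
```

```bash
python3 -m creep '[{"hand":0,"x":0,"y":0,"z":0,"roll":0},{"hand":0,"x":0,"y":0,"z":0,"roll":0},{"hand":0,"x":0,"y":0,"z":0.03,"roll":0},{"hand":0,"x":0,"y":0,"z":0.1,"roll":0},{"hand":0,"x":0,"y":0,"z":0.2,"roll":0},{"hand":0,"x":0,"y":0,"z":0.35,"roll":0},{"hand":0,"x":0,"y":0,"z":0.55,"roll":0},{"hand":0,"x":0,"y":0,"z":0.75,"roll":0},{"hand":0,"x":0,"y":0,"z":0.9,"roll":0},{"hand":0,"x":0,"y":0,"z":1,"roll":0}]'
python3 - <<'E'
from h import *
s,p,H=wrist(); print(s["eef_pos"],s["joint_pos"],s["wrist_force"],s["ft_torque"],s["finger_force"],s["t"])
W,c=cloud(p,H); g=green(c)&(np.hypot(W[:,0]-562,W[:,1]+191)<150)
for m in (g&(W[:,2]>84)&(W[:,2]<100),): print(m.sum(), rect(W[m]) if m.sum() else 0)
E
```

```text
t: 8.4
eef_pos: [461.8, 247.7, 211.0]
tcp_rot: [-3.142, 0.001, -2.834]
wrist_force: [-0.2, -0.1, -4.0]
finger_gap: 15.6
finger_force: 55.0
[461.84299054 247.68584282 210.97576022] [ 2.79210115e-01  2.29666741e-01  1.63564211e+00  3.44702734e-05
  1.27493164e+00 -1.59906533e+00] [-0.22273113 -0.05201528 -4.0267103 ] [ 0.04505628 -0.00701452  0.01175363] 54.998411536216736 8.4
0 0
```

Lifted; it weighs about 4 N. Carrying it to the tote, higher up.

```bash
python3 -m creep '[{"hand":0,"x":0,"y":-0.05,"z":0.1,"roll":0},{"hand":0,"x":0.02,"y":-0.15,"z":0.2,"roll":-0.005},{"hand":0,"x":0.05,"y":-0.27,"z":0.3,"roll":-0.01},{"hand":0,"x":0.1,"y":-0.4,"z":0.4,"roll":-0.015},{"hand":0,"x":0.15,"y":-0.5,"z":0.45,"roll":-0.02},{"hand":0,"x":0.2,"y":-0.6,"z":0.45,"roll":-0.025},{"hand":0,"x":0.25,"y":-0.7,"z":0.45,"roll":-0.03},{"hand":0,"x":0.3,"y":-0.8,"z":0.45,"roll":-0.035},{"hand":0,"x":0.35,"y":-0.9,"z":0.45,"roll":-0.04},{"hand":0,"x":0.4,"y":-1,"z":0.45,"roll":-0.0475}]'
python3 -m creep '[{"hand":0,"x":0.02,"y":-0.1,"z":0,"roll":0},{"hand":0,"x":0.05,"y":-0.2,"z":0,"roll":0},{"hand":0,"x":0.08,"y":-0.3,"z":0,"roll":0},{"hand":0,"x":0.1,"y":-0.4,"z":0,"roll":0},{"hand":0,"x":0.15,"y":-0.5,"z":0,"roll":0},{"hand":0,"x":0.2,"y":-0.6,"z":0,"roll":0},{"hand":0,"x":0.22,"y":-0.7,"z":0,"roll":0},{"hand":0,"x":0.25,"y":-0.8,"z":0,"roll":0},{"hand":0,"x":0.28,"y":-0.9,"z":0,"roll":0},{"hand":0,"x":0.3,"y":-1,"z":0,"roll":0}]'
python3 -m creep '[{"hand":0,"x":0.02,"y":-0.1,"z":0,"roll":0},{"hand":0,"x":0.05,"y":-0.2,"z":0,"roll":0},{"hand":0,"x":0.08,"y":-0.3,"z":0,"roll":0},{"hand":0,"x":0.1,"y":-0.4,"z":0,"roll":0},{"hand":0,"x":0.15,"y":-0.5,"z":0,"roll":0},{"hand":0,"x":0.18,"y":-0.6,"z":0,"roll":0},{"hand":0,"x":0.22,"y":-0.7,"z":0,"roll":0},{"hand":0,"x":0.25,"y":-0.8,"z":0,"roll":0},{"hand":0,"x":0.29,"y":-0.9,"z":0,"roll":0},{"hand":0,"x":0.29,"y":-1,"z":0,"roll":0}]'
python3 - <<'E'
from h import *
s,p,H=wrist(); print(s["eef_pos"],s["tcp_rot"],s["joint_pos"],s["t"])
cv2.imwrite("pics/w3.png",p["img"][...,::-1])
W,c=cloud(p,H); g=green(c)&(np.hypot(W[:,0]-562,W[:,1]+191)<150)
m=g&(W[:,2]>84)&(W[:,2]<100); print(m.sum(), rect(W[m]) if m.sum() else 0)
b=green(c)&(W[:,2]>200); print(b.sum(),rect(W[b&(W[:,2]>np.percentile(W[b,2],80))]))
E
```

```text
t: 9.7
eef_pos: [501.9, 146.9, 254.5]
tcp_rot: [-3.142, -0.0, -3.135]
wrist_force: [0.8, 0.5, -4.6]
finger_gap: 15.6
finger_force: 55.0
t: 10.95
eef_pos: [531.8, 46.9, 254.7]
tcp_rot: [3.142, 0.0, -3.133]
wrist_force: [-0.1, 0.8, -3.7]
finger_gap: 15.4
finger_force: 55.0
t: 12.2
eef_pos: [560.9, -53.1, 254.6]
tcp_rot: [-3.142, 0.0, -3.133]
wrist_force: [0.4, -0.5, -4.0]
finger_gap: 15.8
finger_force: 55.0
[560.86781054 -53.10950764 254.58350116] [-3.14158833e+00  6.17890672e-05 -3.13258517e+00] [-2.92380859e-01  2.70941217e-01  1.47175353e+00  1.44253588e-05
  1.39883762e+00 -1.87218714e+00] 12.2
5711 (array([ 561.8, -192. ]), 211.5, 149.8, 0.0097)
9378 (array([561.1, -63.2]), 99.4, 34.9, 0.045)
```

View pics/w3.png

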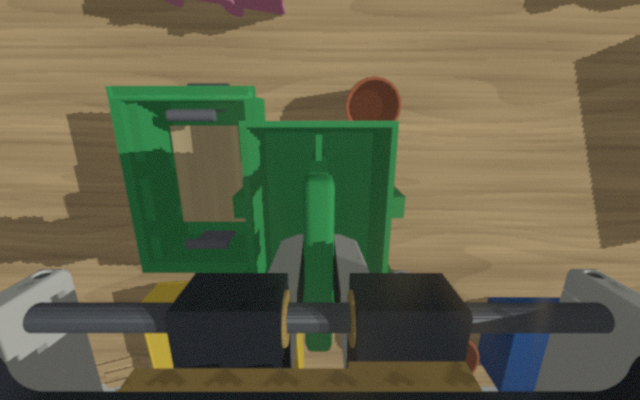

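The wrist view shows the held caddy, with ribs at (240,205) and (398,203), level with the bar and clear of the tote, which is at (185,180). Next I'll measure the caddy-to-tote offset and the slots in this same camera.

Run:
```python
from h import *
s,p,H=wrist(); e=s["eef_pos"]
W,c=cloud(p,H); g=green(c)
pc=lambda q:np.percentile(q,[1,2,50,98,99],axis=0).round(1).tolist()
near=(abs(W[:,0]-e[0])<90)&(abs(W[:,1]-e[1])<70)
print("bar",pc(W[g&near&(W[:,2]>e[2]+2)]))
print("rim",pc(W[g&near&(W[:,2]>e[2]-48)&(W[:,2]<e[2]-34)]))
rb=W[g&near&(abs(W[:,1]-e[1])>54)&(W[:,2]>e[2]-75)&(W[:,2]<e[2]-42)]
for sg in(1,-1): q=rb[sg*(rb[:,1]-e[1])>0]; print("rib",sg,len(q),pc(q) if len(q) else 0)
a=.0103;o=np.array([561.6,-191.8]); d=W[:,:2]-o
L=np.c_[d@[np.cos(a),np.sin(a)],d@[-np.sin(a),np.cos(a)]]
m=g&(np.abs(L[:,0])<115)&(np.abs(L[:,1])<85)
r=m&(W[:,2]>84)&(W[:,2]<100); print("toterim",pc(np.c_[L[r],W[r,2]]))
for lo,hi in((-58,-53.5),(-62,-57)):
    k=(L[:,1]>lo)&(L[:,1]<hi); print([(x,int(np.median(W[k&(abs(L[:,0]-x)<2),2])) if (k&(abs(L[:,0]-x)<2)).any() else None) for x in range(-78,79,4)])
```

```text
bar [[510.2, -62.7, 259.4], [510.6, -62.4, 262.1], [543.2, -54.8, 266.3], [607.5, -47.2, 267.7], [608.9, -47.0, 268.0]]
rim [[484.2, -104.7, 206.7], [484.5, -104.5, 206.9], [510.1, -55.5, 214.3], [587.8, -5.2, 215.9], [589.8, -1.4, 216.2]]
rib 1 219 [[535.2, -0.3, 181.8], [535.3, -0.2, 183.7], [541.5, 2.8, 205.7], [605.5, 5.4, 207.0], [605.6, 5.5, 207.4]]
rib -1 272 [[536.4, -115.2, 181.7], [536.5, -115.1, 182.0], [543.1, -112.3, 205.2], [606.8, -108.7, 206.6], [607.1, -108.6, 206.7]]
toterim [[-104.9, -73.7, 84.5], [-104.8, -73.3, 84.9], [-59.7, -40.0, 89.3], [103.5, 72.0, 90.9], [104.2, 73.6, 91.1]]
[(-78, 79), (-74, 79), (-70, 79), (-66, 79), (-62, 79), (-58, 79), (-54, 79), (-50, 79), (-46, 79), (-42, 79), (-38, 79), (-34, 79), (-30, 79), (-26, 20), (-22, 5), (-18, 4), (-14, 5), (-10, 48), (-6, 53), (-2, 79), (2, 79), (6, 79), (10, 79), (14, 79), (18, 79), (22, 79), (26, 79), (30, 79), (34, 79), (38, 79), (42, 79), (46, None), (50, 4), (54, 5), (58, None), (62, 50), (66, 79), (70, 79), (74, 79), (78, 79)]
[(-78, 79), (-74, 79), (-70, 79), (-66, 79), (-62, 79), (-58, 79), (-54, 79), (-50, 79), (-46, 79), (-42, 80), (-38, 79), (-34, 79), (-30, 79), (-26, 5), (-22, 4), (-18, 4), (-14, 4), (-10, 4), (-6, 56), (-2, 79), (2, 79), (6, 79), (10, 79), (14, 79), (18, 79), (22, 79), (26, 79), (30, 79), (34, 79), (38, 79), (42, 78), (46, 4), (50, 4), (54, 4), (58, 4), (62, 46), (66, 79), (70, 79), (74, 79), (78, 79)]
```

The ribs (−18/+52 about x≈562) and the slots (−17/+52) point the same way in all three cameras, so the small turn is the one that nests. I'll check the offset in the fixed cameras too.

Run:
```python
from h import *
e=manip.sense()["eef_pos"]
for n in("top","side"):
    p=manip.snapshot(n); W,c=cloud(p); g=green(c)
    near=(abs(W[:,0]-e[0])<95)&(abs(W[:,1]-e[1])<80)
    for nm,lo,hi in(("bar",3,15),("rim",-50,-33),("ribs",-95,-48)):
        q=W[g&near&(W[:,2]>e[2]+lo)&(W[:,2]<e[2]+hi)]
        if len(q)>20: print(n,nm,len(q),np.percentile(q,[1,99],axis=0).round(1).tolist(),rect(q))
    m=g&(np.hypot(W[:,0]-562,W[:,1]+191)<150)&(W[:,2]>84)&(W[:,2]<100); print(n,"tote",m.sum(),rect(W[m]),np.percentile(W[m],[1,99],axis=0).round(1).tolist())
```

```text
top bar 138 [[510.7, -62.2, 261.1], [557.9, -47.2, 269.0]] (array([534.7, -54.7]), 48.2, 14.9, -0.0251)
top rim 320 [[484.6, -113.6, 204.7], [637.0, 4.6, 218.7]] (array([558.8, -56.5]), 151.4, 120.7, -0.0661)
top ribs 300 [[486.1, -114.5, 160.3], [632.0, 5.0, 206.4]] (array([554.7, -52.1]), 133.2, 132.1, -0.2508)
top tote 700 (array([ 560.1, -192.1]), 209.0, 147.6, 0.0171) [[455.7, -265.8, 84.3], [664.7, -120.4, 93.3]]
side bar 193 [[508.7, -61.5, 257.8], [605.8, -43.6, 269.3]] (array([557.8, -51. ]), 100.3, 20.8, 0.0138)
side rim 908 [[482.9, -112.1, 204.6], [637.7, -2.4, 219.3]] (array([560.7, -52.4]), 157.6, 123.1, 0.0055)
side ribs 2017 [[484.7, -113.3, 160.1], [635.1, -4.4, 206.1]] (array([560.3, -52.9]), 154.1, 123.9, 0.0027)
side tote 1619 (array([ 561.3, -190.9]), 216.0, 151.0, 0.0084) [[454.1, -266.0, 84.4], [666.5, -117.0, 93.7]]
```

Corrected offset is about −137.6 mm in y, 0 in x, with yaw already aligned. I'm moving over the tote.

```bash
python3 -m creep '[{"hand":0,"x":0,"y":-0.05,"z":0,"roll":0},{"hand":0,"x":0,"y":-0.15,"z":0,"roll":0},{"hand":0,"x":0,"y":-0.25,"z":0,"roll":0},{"hand":0,"x":0,"y":-0.4,"z":0,"roll":0},{"hand":0,"x":0,"y":-0.5,"z":0,"roll":0},{"hand":0,"x":0,"y":-0.6,"z":0,"roll":0},{"hand":0,"x":0,"y":-0.7,"z":0,"roll":0},{"hand":0,"x":0,"y":-0.8,"z":0,"roll":0},{"hand":0,"x":0,"y":-0.9,"z":0,"roll":0},{"hand":0,"x":0,"y":-1,"z":0,"roll":0}]'
python3 -m creep '[{"hand":0,"x":0,"y":-0.1,"z":0,"roll":0},{"hand":0,"x":0,"y":-0.2,"z":0,"roll":0},{"hand":0,"x":0,"y":-0.3,"z":0,"roll":0},{"hand":0,"x":0,"y":-0.376,"z":0,"roll":0},{"hand":0,"x":0,"y":-0.376,"z":-0.05,"roll":0},{"hand":0,"x":0,"y":-0.376,"z":-0.15,"roll":0},{"hand":0,"x":0,"y":-0.376,"z":-0.25,"roll":0},{"hand":0,"x":0,"y":-0.376,"z":-0.35,"roll":0},{"hand":0,"x":0,"y":-0.376,"z":-0.45,"roll":0},{"hand":0,"x":0,"y":-0.376,"z":-0.5,"roll":0}]'
python3 - <<'E'
from h import *
s=manip.sense(); print(s["eef_pos"],s["tcp_rot"],s["wrist_force"])
p=manip.snapshot("side"); cv2.imwrite("pics/s2.png",cv2.resize(p["img"][130:330,330:550,::-1],(660,600),interpolation=3))
E
```

```text
t: 13.65
eef_pos: [560.6, -153.1, 254.7]
tcp_rot: [-3.142, 0.0, -3.133]
wrist_force: [-0.9, -0.3, -3.6]
finger_gap: 15.5
finger_force: 55.0
t: 14.9
eef_pos: [560.3, -189.7, 203.6]
tcp_rot: [3.141, -0.001, -3.132]
wrist_force: [0.8, 0.6, -3.4]
finger_gap: 15.3
finger_force: 55.0
[ 560.29580522 -189.74785549  203.63178278] [ 3.14097817e+00 -1.07317723e-03 -3.13243986e+00] [ 0.79917052  0.62603081 -3.41051577]
```

View pics/s2.png

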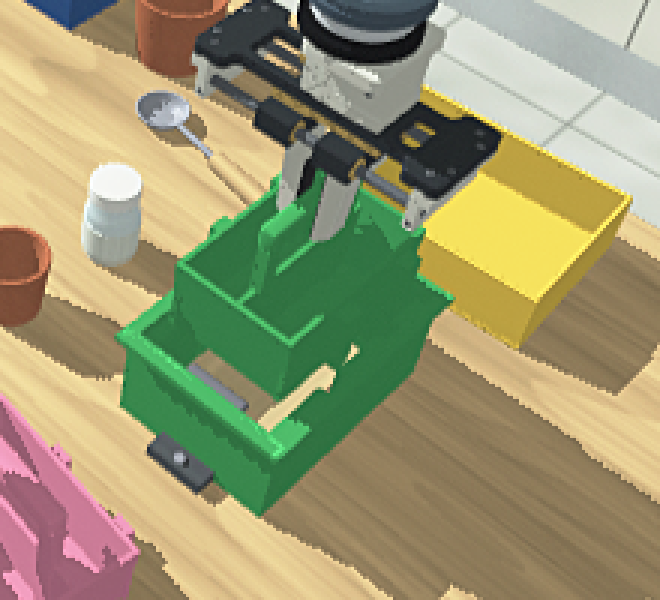

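Caddy is hovering over the tote at about crop (300,260), square to it. I'm starting a slow descent to the slot mouths.

```bash
python3 -m creep '[{"hand":0,"x":0,"y":-0.005,"z":-0.03,"roll":0},{"hand":0,"x":0,"y":-0.005,"z":-0.06,"roll":0},{"hand":0,"x":0,"y":-0.005,"z":-0.1,"roll":0},{"hand":0,"x":0,"y":-0.005,"z":-0.12,"roll":0},{"hand":0,"x":0,"y":-0.005,"z":-0.135,"roll":0},{"hand":0,"x":0,"y":-0.005,"z":-0.15,"roll":0},{"hand":0,"x":0,"y":-0.005,"z":-0.165,"roll":0},{"hand":0,"x":0,"y":-0.005,"z":-0.18,"roll":0},{"hand":0,"x":0,"y":-0.005,"z":-0.185,"roll":0},{"hand":0,"x":0,"y":-0.005,"z":-0.185,"roll":0}]'; python3 -c "
from h import *
s=manip.sense();print(s['eef_pos'],s['wrist_force'],s['ft_torque'])"
```

```text
t: 16.2
eef_pos: [560.6, -190.5, 186.1]
tcp_rot: [3.142, -0.0, -3.133]
wrist_force: [0.1, -0.1, -3.2]
finger_gap: 15.5
finger_force: 55.0
[ 560.57808258 -190.50284417  186.0975991 ] [ 0.07978266 -0.10831495 -3.16859621] [ 0.04067241  0.05164538 -0.01041567]
```

```bash
python3 -m creep '[{"hand":0,"x":0,"y":0,"z":-0.01,"roll":0},{"hand":0,"x":0,"y":0,"z":-0.02,"roll":0},{"hand":0,"x":0,"y":0,"z":-0.03,"roll":0},{"hand":0,"x":0,"y":0,"z":-0.04,"roll":0},{"hand":0,"x":0,"y":0,"z":-0.05,"roll":0},{"hand":0,"x":0,"y":0,"z":-0.06,"roll":0},{"hand":0,"x":0,"y":0,"z":-0.07,"roll":0},{"hand":0,"x":0,"y":0,"z":-0.08,"roll":0},{"hand":0,"x":0,"y":0,"z":-0.08,"roll":0},{"hand":0,"x":0,"y":0,"z":-0.08,"roll":0}]'; python3 -c "
from h import *
s=manip.sense();print(s['eef_pos'],s['wrist_force'],s['ft_torque'])"
```

```text
t: 17.45
eef_pos: [560.6, -190.5, 178.2]
tcp_rot: [-3.142, 0.0, -3.133]
wrist_force: [-0.4, -0.4, -4.4]
finger_gap: 15.6
finger_force: 55.0
[ 560.61418582 -190.50997485  178.17021419] [-0.37026461 -0.43836109 -4.38599863] [-0.00559229  0.01031283 -0.02966191]
```

The ribs are in the slots with no side load. Lowering to just above the highest possible floor.

```bash
python3 -m creep '[{"hand":0,"x":0,"y":0,"z":-0.03,"roll":0},{"hand":0,"x":0,"y":0,"z":-0.06,"roll":0},{"hand":0,"x":0,"y":0,"z":-0.09,"roll":0},{"hand":0,"x":0,"y":0,"z":-0.12,"roll":0},{"hand":0,"x":0,"y":0,"z":-0.15,"roll":0},{"hand":0,"x":0,"y":0,"z":-0.18,"roll":0},{"hand":0,"x":0,"y":0,"z":-0.21,"roll":0},{"hand":0,"x":0,"y":0,"z":-0.24,"roll":0},{"hand":0,"x":0,"y":0,"z":-0.26,"roll":0},{"hand":0,"x":0,"y":0,"z":-0.27,"roll":0}]'; python3 -c "
from h import *
s=manip.sense();print(s['eef_pos'],s['wrist_force'],s['ft_torque'])"
```

```text
t: 18.7
eef_pos: [560.7, -190.6, 151.1]
tcp_rot: [-3.141, 0.0, -3.133]
wrist_force: [-0.5, -0.1, -0.5]
finger_gap: 15.6
finger_force: 55.0
[ 560.67861289 -190.55493275  151.13090576] [-0.47086345 -0.07537516 -0.45612366] [0.0477101  0.14553147 0.00434542]
```

Run:
```python
from h import *
for n in("top","side"):
    p=np.load(n+".npy",allow_pickle=True).item(); W,c=cloud(p)
    m=(abs(W[:,0]-561)<50)&(abs(W[:,1]+191)<40); print(n,m.sum(),np.percentile(W[m,2],[2,10,50,90,98]).round(1))
```

```text
top 1150 [21.1 22.4 25.1 27.8 29.3]
side 1040 [23.1 24.3 26.4 28.4 29.6]
```

Both cameras' depth hints at a floor near 25 mm, so landing would come at about TCP z = 135. I'll go to 142 and then feel in steps.

```bash
python3 -m creep '[{"hand":0,"x":0,"y":0,"z":-0.01,"roll":0},{"hand":0,"x":0,"y":0,"z":-0.02,"roll":0},{"hand":0,"x":0,"y":0,"z":-0.03,"roll":0},{"hand":0,"x":0,"y":0,"z":-0.04,"roll":0},{"hand":0,"x":0,"y":0,"z":-0.05,"roll":0},{"hand":0,"x":0,"y":0,"z":-0.06,"roll":0},{"hand":0,"x":0,"y":0,"z":-0.07,"roll":0},{"hand":0,"x":0,"y":0,"z":-0.08,"roll":0},{"hand":0,"x":0,"y":0,"z":-0.09,"roll":0},{"hand":0,"x":0,"y":0,"z":-0.09,"roll":0}]'; python3 -c "
from h import *
s=manip.sense();print(s['eef_pos'],s['wrist_force'],s['ft_torque'])"
```

```text
t: 19.95
eef_pos: [560.5, -190.5, 142.0]
tcp_rot: [3.142, -0.0, -3.133]
wrist_force: [-0.8, -0.6, -0.9]
finger_gap: 15.9
finger_force: 55.0
[ 560.54272643 -190.50077235  141.99312605] [-0.79285331 -0.56248573 -0.88727961] [-0.02141075  0.1272192  -0.02461338]
```

```bash
python3 -m creep '[{"hand":0,"x":0,"y":0,"z":-0.003,"roll":0},{"hand":0,"x":0,"y":0,"z":-0.006,"roll":0},{"hand":0,"x":0,"y":0,"z":-0.009,"roll":0},{"hand":0,"x":0,"y":0,"z":-0.012,"roll":0},{"hand":0,"x":0,"y":0,"z":-0.015,"roll":0},{"hand":0,"x":0,"y":0,"z":-0.018,"roll":0},{"hand":0,"x":0,"y":0,"z":-0.02,"roll":0},{"hand":0,"x":0,"y":0,"z":-0.02,"roll":0},{"hand":0,"x":0,"y":0,"z":-0.02,"roll":0},{"hand":0,"x":0,"y":0,"z":-0.02,"roll":0}]'; python3 -c "
from h import *
s=manip.sense();print(s['eef_pos'],s['wrist_force'],s['ft_torque'])"
```

```text
t: 21.2
eef_pos: [560.6, -190.5, 140.1]
tcp_rot: [-3.142, -0.0, -3.133]
wrist_force: [-0.8, 0.3, 0.7]
finger_gap: 15.5
finger_force: 55.0
[ 560.58600637 -190.49942996  140.11573404] [-0.8187792   0.26365717  0.70832438] [-0.02271084  0.13139358 -0.02447046]
```

Now 1 mm steps.

```bash
python3 -m creep '[{"hand":0,"x":0,"y":0,"z":-0.002,"roll":0},{"hand":0,"x":0,"y":0,"z":-0.004,"roll":0},{"hand":0,"x":0,"y":0,"z":-0.006,"roll":0},{"hand":0,"x":0,"y":0,"z":-0.008,"roll":0},{"hand":0,"x":0,"y":0,"z":-0.01,"roll":0},{"hand":0,"x":0,"y":0,"z":-0.012,"roll":0},{"hand":0,"x":0,"y":0,"z":-0.012,"roll":0},{"hand":0,"x":0,"y":0,"z":-0.012,"roll":0},{"hand":0,"x":0,"y":0,"z":-0.012,"roll":0},{"hand":0,"x":0,"y":0,"z":-0.012,"roll":0}]'; python3 -c "
from h import *
s=manip.sense();print(s['eef_pos'],s['wrist_force'])"
```

```text
t: 22.45
eef_pos: [560.6, -190.5, 138.9]
tcp_rot: [-3.142, -0.0, -3.133]
wrist_force: [-1.0, -1.0, 0.2]
finger_gap: 15.2
finger_force: 55.0
[ 560.57570047 -190.51724392  138.92477692] [-1.03296118 -0.95610849  0.18466305]
```

```bash
python3 -m creep '[{"hand":0,"x":0,"y":0,"z":-0.002,"roll":0},{"hand":0,"x":0,"y":0,"z":-0.004,"roll":0},{"hand":0,"x":0,"y":0,"z":-0.006,"roll":0},{"hand":0,"x":0,"y":0,"z":-0.008,"roll":0},{"hand":0,"x":0,"y":0,"z":-0.01,"roll":0},{"hand":0,"x":0,"y":0,"z":-0.01,"roll":0},{"hand":0,"x":0,"y":0,"z":-0.01,"roll":0},{"hand":0,"x":0,"y":0,"z":-0.01,"roll":0},{"hand":0,"x":0,"y":0,"z":-0.01,"roll":0},{"hand":0,"x":0,"y":0,"z":-0.01,"roll":0}]'
```

```text
t: 23.7
eef_pos: [560.6, -190.5, 137.9]
tcp_rot: [-3.142, 0.0, -3.133]
wrist_force: [-0.4, 0.2, -0.3]
finger_gap: 15.6
finger_force: 55.0
```

```bash
python3 -m creep '[{"hand":0,"x":0,"y":0,"z":-0.002,"roll":0},{"hand":0,"x":0,"y":0,"z":-0.004,"roll":0},{"hand":0,"x":0,"y":0,"z":-0.006,"roll":0},{"hand":0,"x":0,"y":0,"z":-0.008,"roll":0},{"hand":0,"x":0,"y":0,"z":-0.01,"roll":0},{"hand":0,"x":0,"y":0,"z":-0.01,"roll":0},{"hand":0,"x":0,"y":0,"z":-0.01,"roll":0},{"hand":0,"x":0,"y":0,"z":-0.01,"roll":0},{"hand":0,"x":0,"y":0,"z":-0.01,"roll":0},{"hand":0,"x":0,"y":0,"z":-0.01,"roll":0}]'
```

```text
t: 24.95
eef_pos: [560.6, -190.5, 136.9]
tcp_rot: [3.142, -0.0, -3.133]
wrist_force: [-0.6, -0.8, 0.1]
finger_gap: 15.9
finger_force: 55.0
```

```bash
python3 -m creep '[{"hand":0,"x":0,"y":0,"z":-0.002,"roll":0},{"hand":0,"x":0,"y":0,"z":-0.004,"roll":0},{"hand":0,"x":0,"y":0,"z":-0.006,"roll":0},{"hand":0,"x":0,"y":0,"z":-0.008,"roll":0},{"hand":0,"x":0,"y":0,"z":-0.01,"roll":0},{"hand":0,"x":0,"y":0,"z":-0.01,"roll":0},{"hand":0,"x":0,"y":0,"z":-0.01,"roll":0},{"hand":0,"x":0,"y":0,"z":-0.01,"roll":0},{"hand":0,"x":0,"y":0,"z":-0.01,"roll":0},{"hand":0,"x":0,"y":0,"z":-0.01,"roll":0}]'
```

```text
t: 26.2
eef_pos: [560.6, -190.5, 135.9]
tcp_rot: [3.142, -0.0, -3.133]
wrist_force: [0.4, 0.1, 0.4]
finger_gap: 15.4
finger_force: 55.0
```

```bash
python3 -m creep '[{"hand":0,"x":0,"y":0,"z":-0.002,"roll":0},{"hand":0,"x":0,"y":0,"z":-0.004,"roll":0},{"hand":0,"x":0,"y":0,"z":-0.006,"roll":0},{"hand":0,"x":0,"y":0,"z":-0.008,"roll":0},{"hand":0,"x":0,"y":0,"z":-0.01,"roll":0},{"hand":0,"x":0,"y":0,"z":-0.01,"roll":0},{"hand":0,"x":0,"y":0,"z":-0.01,"roll":0},{"hand":0,"x":0,"y":0,"z":-0.01,"roll":0},{"hand":0,"x":0,"y":0,"z":-0.01,"roll":0},{"hand":0,"x":0,"y":0,"z":-0.01,"roll":0}]'
```

```text
t: 27.45
eef_pos: [560.7, -190.5, 135.2]
tcp_rot: [-3.142, 0.0, -3.133]
wrist_force: [-1.0, 1.0, 5.2]
finger_gap: 15.8
finger_force: 55.0
```

Landed: +5 N and lagging. Pressing gently now.

```bash
python3 -m creep '[{"hand":0,"x":0,"y":0,"z":-0.001,"roll":0},{"hand":0,"x":0,"y":0,"z":-0.002,"roll":0},{"hand":0,"x":0,"y":0,"z":-0.003,"roll":0},{"hand":0,"x":0,"y":0,"z":-0.004,"roll":0},{"hand":0,"x":0,"y":0,"z":-0.005,"roll":0},{"hand":0,"x":0,"y":0,"z":-0.005,"roll":0},{"hand":0,"x":0,"y":0,"z":-0.005,"roll":0},{"hand":0,"x":0,"y":0,"z":-0.005,"roll":0},{"hand":0,"x":0,"y":0,"z":-0.005,"roll":0},{"hand":0,"x":0,"y":0,"z":-0.005,"roll":0}]'
```

```text
t: 28.7
eef_pos: [560.7, -190.4, 135.1]
tcp_rot: [-3.141, 0.0, -3.132]
wrist_force: [-2.4, 2.6, 8.4]
finger_gap: 15.5
finger_force: 55.0
```

```bash
python3 -m creep '[{"hand":0,"x":0,"y":0,"z":-0.002,"roll":0},{"hand":0,"x":0,"y":0,"z":-0.004,"roll":0},{"hand":0,"x":0,"y":0,"z":-0.006,"roll":0},{"hand":0,"x":0,"y":0,"z":-0.008,"roll":0},{"hand":0,"x":0,"y":0,"z":-0.01,"roll":0},{"hand":0,"x":0,"y":0,"z":-0.01,"roll":0},{"hand":0,"x":0,"y":0,"z":-0.01,"roll":0},{"hand":0,"x":0,"y":0,"z":-0.01,"roll":0},{"hand":0,"x":0,"y":0,"z":-0.01,"roll":0},{"hand":0,"x":0,"y":0,"z":-0.01,"roll":0}]'
```

```text
t: 29.95
eef_pos: [560.8, -190.5, 134.9]
tcp_rot: [-3.141, 0.001, -3.132]
wrist_force: [-3.0, 2.1, 12.2]
finger_gap: 15.9
finger_force: 55.0
```

```bash
python3 -m creep '[{"hand":0,"x":0,"y":0,"z":-0.002,"roll":0},{"hand":0,"x":0,"y":0,"z":-0.004,"roll":0},{"hand":0,"x":0,"y":0,"z":-0.006,"roll":0},{"hand":0,"x":0,"y":0,"z":-0.008,"roll":0},{"hand":0,"x":0,"y":0,"z":-0.01,"roll":0},{"hand":0,"x":0,"y":0,"z":-0.012,"roll":0},{"hand":0,"x":0,"y":0,"z":-0.012,"roll":0},{"hand":0,"x":0,"y":0,"z":-0.012,"roll":0},{"hand":0,"x":0,"y":0,"z":-0.012,"roll":0},{"hand":0,"x":0,"y":0,"z":-0.012,"roll":0}]'; python3 -c "
from h import *
s=manip.sense();print(s['eef_pos'],s['wrist_force'],s['ft_torque'],s['tcp_rot'])"
```

```text
t: 31.2
eef_pos: [560.9, -190.5, 134.7]
tcp_rot: [-3.141, 0.002, -3.132]
wrist_force: [-5.4, 3.0, 16.9]
finger_gap: 15.5
finger_force: 55.0
[ 560.9439068  -190.502085    134.67871017] [-5.41556063  3.00169346 16.929563  ] [0.57642951 1.01489574 0.03503862] [-3.14063650e+00  1.78703494e-03 -3.13235942e+00]
```

Wrist shows +17 N against −4 N hanging, so about 21 N on the floor. I'll ease off, then open and rise.

```bash
python3 -m creep '[{"hand":0,"x":0,"y":0,"z":0,"roll":0},{"hand":0,"x":0,"y":0,"z":0.007,"roll":0},{"hand":0,"x":0,"y":0,"z":0.014,"roll":0},{"hand":0,"x":0,"y":0,"z":0.021,"roll":0},{"hand":0,"x":0,"y":0,"z":0.021,"roll":0},{"hand":0.3,"x":0,"y":0,"z":0.021,"roll":0},{"hand":0.5,"x":0,"y":0,"z":0.021,"roll":0},{"hand":0.6,"x":0,"y":0,"z":0.021,"roll":0},{"hand":0.6,"x":0,"y":0,"z":0.021,"roll":0},{"hand":0.6,"x":0,"y":0,"z":0.021,"roll":0}]'
```

```text
t: 32.45
eef_pos: [560.6, -190.5, 134.3]
tcp_rot: [3.142, -0.0, -3.133]
wrist_force: [-0.3, 0.4, -0.7]
finger_gap: 55.2
finger_force: 0.0
```

```bash
python3 -m creep '[{"hand":0.6,"x":0,"y":0,"z":0.05,"roll":0},{"hand":0.6,"x":0,"y":0,"z":0.15,"roll":0},{"hand":0.6,"x":0,"y":0,"z":0.3,"roll":0},{"hand":0.6,"x":0,"y":0,"z":0.45,"roll":0},{"hand":0.6,"x":0,"y":0,"z":0.6,"roll":0},{"hand":0.6,"x":0,"y":0,"z":0.75,"roll":0},{"hand":0.6,"x":0,"y":0,"z":0.9,"roll":0},{"hand":0.6,"x":0,"y":0,"z":1,"roll":0},{"hand":0.6,"x":0,"y":0,"z":1,"roll":0},{"hand":0.6,"x":0,"y":0,"z":1,"roll":0}]'
python3 - <<'E'
from h import *
s,p,H=wrist()
q=manip.snapshot("side"); cv2.imwrite("pics/s3.png",cv2.resize(q["img"][150:330,330:530,::-1],(660,594),interpolation=3))
for n,(W,c) in dict(wrist=cloud(p,H),side=cloud(q)).items():
    g=green(c)&(np.hypot(W[:,0]-561,W[:,1]+191)<140)
    b=W[g&(W[:,2]>125)&(W[:,2]<155)]; r=W[g&(W[:,2]>84)&(W[:,2]<93)]
    print(n,len(b),rect(b),np.percentile(b[:,2],[10,50,90]).round(1),rect(r))
print(s["t"],s["wrist_force"])
E
```

```text
t: 33.7
eef_pos: [560.3, -190.4, 233.8]
tcp_rot: [3.141, -0.001, -3.133]
wrist_force: [0.5, -0.2, -0.6]
finger_gap: 55.9
finger_force: 0.0
wrist 2123 (array([ 561.5, -190.5]), 103.2, 16.0, 0.0084) [145. 147. 148.] (array([ 560.8, -192. ]), 210.5, 148.6, 0.0122)
side 395 (array([ 559.4, -189.9]), 104.3, 17.2, 0.0151) [135.2 146.9 149.3] (array([ 561.4, -190.7]), 216.9, 150.7, 0.0098)
33.7 [ 0.50214681 -0.2235888  -0.62431787]
```

View pics/s3.png

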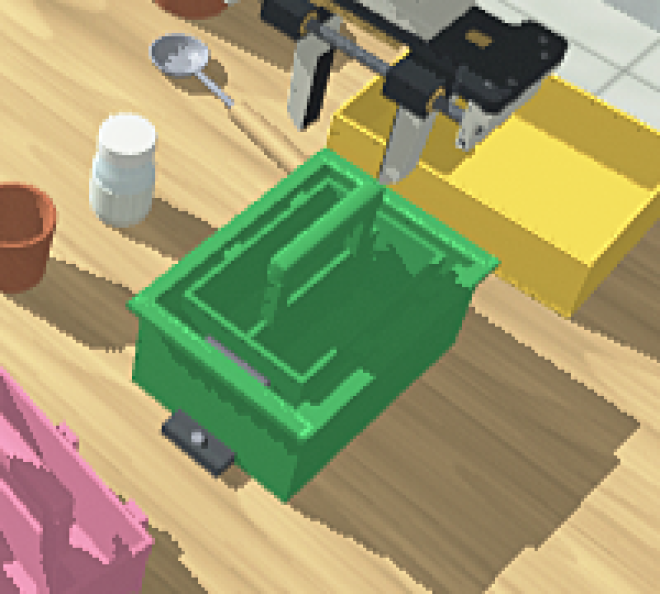

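The caddy sits level in the tote, at about crop (310,290), with the gripper clear above it. Bar top is at 147 mm, so the underside is about 25 mm above the bench, and it is centred within 2 mm. Handing in.

```bash
python3 -c "
from bench import manip
print(manip.close_job())"
```

```text
the job is handed in; nothing more can be done
None
```

The caddy is nested and bedded on the false floor (about 25 mm up, pressed with about 21 N), released, and handed in at about 34 s with no verdict returned; I turned it only about 0.3 rad, not half a turn, because all three cameras showed its ribs already faced the tote's way.

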